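# Lift the mincer plates out of their soaking dish with the lifting key

## Robot

A 7-joint arm with a two-finger parallel gripper is mounted at the origin on a cart in front of the work surface, level with it; the furniture and walls round the work are solid. World frame = base frame: x ahead of the robot, y to its left, z up, the work surface at z = 0. Lengths are in m, angles in rad, forces in N, time in s.
With the tool pointing down it reaches from about 0.425 to 0.95 m from the base axis. Payload 4.7 kg.
Tool frame: the origin (TCP) lies on the centre line of the jaws, within the pads' length; the fingertips stand robot.nose_length ahead of it and the grasp point (between the pads) lies 8 mm behind it (robot.nose_length is the distance from the TCP to the fingertips, in m); z points along the fingers, y is the line along which they close (so a half turn about z gives the same grasp; the last joint's range is limited). The gripper opens to 85 mm and grips with 20 to 120 N. Pads are 22 mm wide; open, the fingers measure 114 mm over their backs; the gripper's body (76 mm by 85 mm) begins 54 mm behind the grasp point. The pads swing forward as they close: fully open they stand 13 mm farther back than shut.
Start: joints at [-1.214, 0.469, -0.049, 1.532, 0.024, 1.141, -0.082], TCP at [0.254, 0.625, 0.242] pointing down, gripper open.
Joint ranges: [-2.59, 2.59], [-0.33, 1.99], [-1.39, 1.29], [0.1, 2.45], [-1.04, 4.18], [0.21, 1.99], [-2.66, 2.66]. Speed limits (rad/s): [2.57, 2.57, 3.14, 3.14, 3.14, 3.14, 3.14].

## Interface

Orientations are given as [roll, pitch, yaw] about the fixed x, y, z axes, in that order (R = Rz(yaw) Ry(pitch) Rx(roll)).
In Python, from plant import robot gives the robot as it stands. Calls block until the motion is done:
- robot.goto(position, orientation): joint-space move of the TCP to a pose.
- robot.move_straight(position, vel=0.15, attitude=None, contact_N=None): straight line of the TCP; attitude=None keeps the orientation; vel is the mean speed in m/s. With contact_N (N) it stops when the force on the tool has changed by that much, and returns True; else False.
- robot.move_joints(angles): joint-space move.
- robot.grip(opening, strength=None): opening from 0.0 (shut) to 1.0 (fully open); strength is the grip in N (None keeps the last); returns when the fingers have stopped.
- robot.sleep(seconds).
- robot.inverse_kinematics(position, orientation): joint angles nearest the present ones, or None.
- robot.sense(): the state.
- robot.grab_frame(name): name is "scene" or "top" or "wrist"; returns a dict with "image" (384x512x3 uint8, red, green, blue), "range_z" (384x512 float32, m along the optical axis (not along the pixel's ray), 0 where there is no reading), "fx", "fy", "cx", "cy" (pixels), "dist_coeffs" ([k1, k2, p1, p2, k3] as OpenCV has them; the pictures are not rectified), "R" (3x3) and "t" (3): a world point X has camera coordinates R X + t. Camera axes: x right, y down, z forward; pixel columns grow to the right and rows downward; lengths in m; the calibration is good to about 2 mm. A picture is of the moment at which its call begins.
A pose or a line that the arm cannot do raises robot.IKError and nothing moves.
- robot.close_job(): hands the job in; it is judged then, once.
The state is a dict: "t": time; "joint_pos": joint angles; "joint_velocities": joint speeds; "effort": joint torques, N m; "tcp_pos": TCP position; "tcp_rot": TCP orientation; "wrist_force": force on the tool from outside, world axes, zero at the start; "torque": the same for the moment, N m; "opening": opening from 0.0 (shut) to 1.0 (fully open); "gripper_force": force on a finger pad.
Only numpy, scipy, OpenCV 4.12 (cv2) and the standard library are available. Lean on these libraries where they do the work, as an engineer would, in place of code of your own. Each camera call takes 0.05 s, during which the arm holds its last target. There are 200 camera calls.

## Task

Take the blue-handled lifting key from its stand, thread its rod down through the three mincer plates in the round soaking dish, and feel with light pressure (never leaning on it) for the slot of the carrier base hidden under them until the foot drops through and the shoulder sits on the base; then turn the key to lock it. Lift base and plates out together on the key and set the stack down gently, level and near the middle of the steel drip tray, leaving the key standing upright in it and letting go. Leave the other things on the worktop where they are.

Things in the scene. Friction and masses are not known exactly. Their poses are not given: they have to be found in the camera images.
- dish: Drained soaking dish, fixed: upright round steel cup, 104 mm outside, 98 mm inside, rim 61 mm and inner floor 3 mm above the worktop, flat lug handle 30 mm wide along its +x to 101 mm from centre, under the rim. Origin under its centre. It bears any push on its contents: with their weight (6.5 N) keep this under 40 N, so press with at most 25 N. Play all round: plates 3 mm, base 2.
- base_top (a point): Point on the dish's axis 21 mm above the worktop, dish axes: the height of the flat top of the loose carrier base (0.16-0.24 kg, itself not measured, hidden under the plates). The base is a disc, 92 mm across, 6 mm thick, on a skirt 12 mm high, hollow below. Through its centre goes a slot 29 x 10 mm, its long direction anywhere within 1.1 rad (63 degrees) either side of the dish's x axis.
- stack_top (a point): Point on the dish's axis 51 mm above the worktop, dish axes: the top face of the three stacked plates. To find the slot, press the key's foot lightly on the base and try it at different turns: when the foot is within about 2 mm of the slot's centre and 0.15 rad of its direction it drops 16 mm; else it stops at the base's top. The loose base may shift or turn a little when pushed.
- plate_low: Lowest mincer plate of three stacked in the dish: round steel plate, 90 mm diameter, 10 mm thick, 28 mm round centre bore, with two rings of 12 mm holes; weighs 0.12 to 0.18 kg. Origin at the centre of its underside, z up.
- plate_mid: Middle mincer plate of three stacked in the dish: round steel plate, 90 mm diameter, 10 mm thick, 28 mm round centre bore, with three rings of 6 mm holes; weighs 0.12 to 0.18 kg. Origin at the centre of its underside, z up.
- plate_top: Topmost mincer plate of three stacked in the dish: round steel plate, 90 mm diameter, 10 mm thick, 28 mm round centre bore, with four rings of 4 mm holes (the one seen from above); weighs 0.12 to 0.18 kg. Origin at the centre of its underside, z up.
- lifting_key: Lifting key, 148 mm tall, 0.12 kg, standing upright in its stand. Origin at the centre of its underside (foot), z up the rod. Steel rod of 18 mm diameter from its flat shoulder (z = 16 mm) to the handle, with a collar of 36 mm diameter at z = 62 to 67 mm. Foot and handle lie in one plane; half a turn makes no difference.
- key_foot (a point): Centre of the underside of the key's foot: a cross bar 23 mm long (key x), 6 mm wide (y), 7 mm high, below a thin neck (6 mm diameter, z = 7 to 16 mm). It passes the 28 mm bores with 2 mm either side; its blunt edges can catch on a bore's rim.
- key_shoulder (a point): Centre of the rod's flat shoulder, 16 mm above the foot's underside. With the shoulder on the carrier base the foot is below the disc with 3 mm to spare; there, turned 0.6 to 1.57 rad from the slot either way, it locks under the base and lifts it with the plates on it.
- key_grip (a point): Middle of the flat blue handle, 122 mm above the foot's underside, on the key's axis; key axes. The handle is 34 mm wide (x), 10 mm thick (y), 52 mm high: pinch it across y.
- key_stand: Key stand, fixed: black round foot of 72 mm diameter with an upright steel tube, 37 mm outside and 28 mm inside, top 72 mm above the worktop. The key hangs in it by its collar with its foot 10 mm above the worktop; lift it 65 mm or more to clear the tube. Origin at the centre of its underside.
- drip_tray: Empty rectangular steel drip tray, fixed: 178 x 168 mm over the flat rim (x by y), rim 17 mm above the worktop, inside 154 x 144 mm, flat inner floor 3 mm above the worktop. Origin at the centre of its underside, z up. The stack, standing here on the base's skirt, has the plates' undersides 21, 31 and 41 mm above the worktop.
- deli_cup: Bystander: grey round tub with a red filling, 103 mm across, 100 mm high. Origin under its centre.
- wing_bolt: Bystander: steel clamp bolt, 50 x 59 x 16 mm, lying. Origin under its centre.
- hex_key: Bystander: small steel hex key, 33 x 93 x 5 mm, lying. Origin under its centre.
There are look-alikes about, which are no part of the job. There is more than one size of the lifting_key; the one meant has the size given above.

How it is judged:
On the way, in this order (a step that is already met when the one before it is completed fails the run):
1. the key's rod is threaded through all three plates and its foot is down through the slot of the carrier base (z of key_foot in the frame of dish below 0.0085 m and horizontal distance between key_foot and plate_low below 0.008 m and horizontal distance between key_foot and plate_mid below 0.008 m and horizontal distance between key_foot and plate_top below 0.008 m), for 0.1 s.
2. all three plates hang on the key together, clear above the dish (z of each of plate_low, plate_mid, plate_top in the frame of dish above 0.07 m and horizontal distance between key_foot and plate_low below 0.012 m and horizontal distance between key_foot and plate_mid below 0.012 m and horizontal distance between key_foot and plate_top below 0.012 m), for 0.2 s.
At the end, for the whole second after the job is handed in: In the drip tray the three plates lie level (5 degrees) on the carrier base, at their stacked heights (-3 to +4 mm), within 30 mm of its centre, at rest; the key stands upright (7 degrees) through them, foot below the base's disc and within 8 mm of the plates' axis, let go (horizontal distance between each of plate_low, plate_mid, plate_top and drip_tray below 0.03 m and z of plate_low in the frame of drip_tray between 0.018 and 0.025 m and angle between each of plate_low, plate_mid, plate_top's own z axis and vertical below 0.09 rad and z of plate_mid in the frame of drip_tray between 0.028 and 0.035 m and z of plate_top in the frame of drip_tray between 0.038 and 0.045 m and angle between lifting_key's own z axis and vertical below 0.12 rad and horizontal distance between key_foot and plate_low below 0.008 m and z of key_foot in the frame of drip_tray below 0.0125 m and linear speed of each of plate_top, lifting_key below 0.02 m/s); the robot touches nothing.
It fails at once if the soaking dish bears more than 40 N (its contents pressed or jammed hard) (contact force between dish and anything else above 40 N).
It fails at once if the drip tray bears more than 40 N (stack slammed or pressed down) (contact force between drip_tray and anything else above 40 N).
It fails at once if a bystander is pushed more than 20 mm (distance of any of deli_cup, wing_bolt, hex_key from where it was at the start of the episode above 0.02 m).
It also fails if it takes over 72 s, if anything falls off the work surface, if the arm or the gripper's body presses on something with over 40 N, if the wrist force passes 120 N, or if a joint passes its speed limit or range.

## Working session

There is one attempt and no reset: what is moved stays moved. The work goes in short steps, each a Python script; the robot and the scene stay as the last script left them, time stands still between calls to the robot, and variables do not carry over. Pictures are saved under pics/ and viewed, at most 10 in all, crops included, and the job is handed in when it is done.

```bash
ls; mkdir -p pics
python3 - <<'E'
from plant import robot
import cv2,numpy as np
s=robot.sense(); print(s, robot.nose_length)
for n in ["top","scene"]:
    f=robot.grab_frame(n); np.savez(f"pics/{n}0.npz",**f)
    cv2.imwrite(f"pics/{n}0.png",cv2.resize(f["image"][:,:,::-1],(800,600)))
    print(n,f["fx"],f["cx"],f["cy"],f["dist_coeffs"],f["R"],f["t"])
E
```

```text
pics
{'t': 0.0, 'joint_pos': array([-1.21390209,  0.4694389 , -0.04856735,  1.5337353 ,  0.02409041,
        1.14100139, -0.08230363]), 'joint_velocities': array([-0.00233072, -0.00124711, -0.00172585,  0.00028008,  0.00037587,
        0.00092949,  0.00122858]), 'effort': array([ 8.16058000e-04, -5.10301960e+01, -4.65555175e-02, -2.37723291e+01,
        1.05598717e-02,  7.25955673e-03, -7.88130393e-06]), 'tcp_pos': array([0.25378278, 0.62484462, 0.24124551]), 'tcp_rot': array([-3.13959647e+00,  7.90200019e-05,  2.75579877e+00]), 'wrist_force': array([-0.14977221, -0.16731804, -0.24225555]), 'torque': array([-0.06268944,  0.01208097,  0.03388472]), 'gripper_force': 0.0, 'opening': 1.0011092891177291} 0.011
top 467.3786340776814 255.0112224649962 192.0510597370072 [-0.0030697  0.         0.         0.         0.       ] [[ 0.02367669 -0.99967026  0.0099387 ]
 [-0.99523142 -0.0245102  -0.0944122 ]
 [ 0.09462467 -0.00765594 -0.99548358]] [0.29090649 0.52551479 1.42426653]
scene 482.6498617150972 249.51725745014596 189.2289668550348 [-0.05576372  0.          0.          0.          0.        ] [[ 0.60788199 -0.79400389  0.00610826]
 [-0.6133443  -0.47442841 -0.63144791]
 [ 0.50427002  0.38009935 -0.77539424]] [-0.07983367  0.53373051  1.28847578]
```

View pics/top0.png

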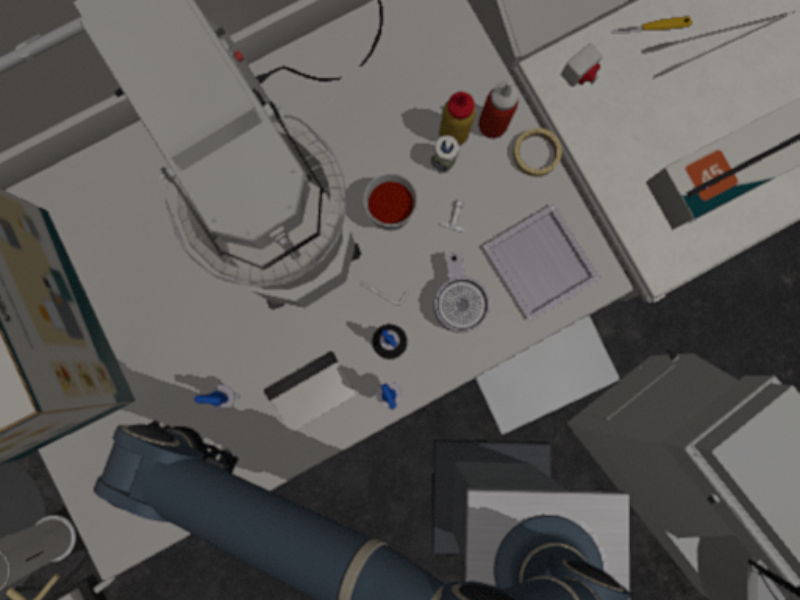

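View pics/scene0.png

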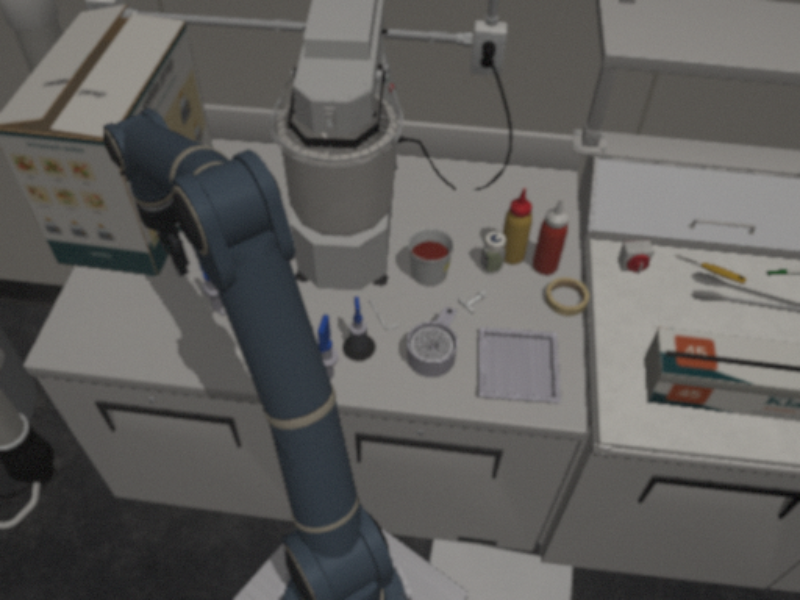

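The top picture shows, at 800x600 scale, the key in its black stand at (390,341), the dish at (460,304) and the tray at (543,262). There are two other blue keys, at (389,396) and (213,398). I'll turn these into positions next.

```bash
cat > h.py <<'E'
import numpy as np,cv2
def K(f): return np.array([[f["fx"],0,f["cx"]],[0,f["fy"],f["cy"]],[0,0,1.]])
def cloud(f):
    h,w=f["range_z"].shape
    u,v=np.meshgrid(np.arange(w),np.arange(h))
    n=cv2.undistortPoints(np.stack([u,v],-1).reshape(-1,1,2).astype(np.float64),K(f),np.array(f["dist_coeffs"])).reshape(-1,2)
    z=f["range_z"].reshape(-1,1)
    P=np.hstack([n*z,z])
    W=(P-np.array(f["t"]))@np.array(f["R"])
    W[z[:,0]==0]=np.nan
    return W.reshape(h,w,3)
def ray(f,uv,z):
    """world points of pixels uv on the plane height z"""
    n=cv2.undistortPoints(np.array(uv,float).reshape(-1,1,2),K(f),np.array(f["dist_coeffs"])).reshape(-1,2)
    R=np.array(f["R"]);C=-R.T@np.array(f["t"]); d=np.c_[n,np.ones(len(n))]@R
    return C+d*((z-C[2])/d[:,2])[:,None]
def proj(f,X):
    p,_=cv2.projectPoints(np.array(X,float).reshape(-1,1,3),cv2.Rodrigues(np.array(f["R"]))[0],np.array(f["t"]).astype(float),K(f),np.array(f["dist_coeffs"]))
    return p.reshape(-1,2)
E
python3 - <<'E'
from h import *
np.set_printoptions(precision=4,suppress=True)
f=dict(np.load("pics/top0.npz")); W=cloud(f); im=f["image"].astype(int)
s=.64
for nm,p,z in [("stand",(390,341),.0),("dish",(460,304),.061),("tray",(543,262),.017),("k2",(389,396),0),("k3",(213,398),0),("lug",(455,262),.055),("cup",(390,202),.1)]:
    print(nm,ray(f,[np.array(p)*s],z)[0], W[int(p[1]*s),int(p[0]*s)])
b=(im[...,2]>im[...,0]+40)&(im[...,2]>im[...,1]+25)
for p in [(390,341),(389,396),(213,398)]:
    m=np.zeros_like(b);c=int(p[0]*s);r=int(p[1]*s);m[r-15:r+15,c-15:c+15]=1
    q=W[b&m]; q=q[~np.isnan(q[:,0])]; print(len(q),q.mean(0),q.min(0),q.max(0))
# tray rim heights -> plane mask
m=(np.abs(W[...,2]-.017)<.006); m[:,:int(470*s)]=0;m[:int(195*s)]=0;m[int(330*s):]=0;m[:,int(615*s):]=0
pts=W[m]; print(len(pts),cv2.minAreaRect(pts[:,:2].astype(np.float32)))
m=(W[...,2]>.052)&(W[...,2]<.07);m[:,:int(425*s)]=0;m[:int(270*s)]=0;m[int(345*s):]=0;m[:,int(500*s):]=0
pts=W[m];print(len(pts),cv2.minEnclosingCircle(pts[:,:2].astype(np.float32)),pts[:,2].max())
img=f["image"][:,:,::-1]; 
cv2.imwrite("pics/c1.png",cv2.resize(img[150:270,220:380],(800,600),interpolation=cv2.INTER_CUBIC))
E
```

```text
stand [0.4378 0.3183 0.    ] [0.4324 0.3196 0.1562]
dish [0.5101 0.1848 0.061 ] [0.5169 0.1809 0.0051]
tray [0.6028 0.0155 0.017 ] [0.6072 0.0141 0.0022]
k2 [0.3284 0.3176 0.    ] [0.3368 0.3198 0.2009]
k3 [0.3163 0.6667 0.    ] [0.327  0.6199 0.1985]
lug [0.5926 0.1953 0.055 ] [0.5931 0.1968 0.0654]
cup [0.6979 0.3246 0.1   ] [0.7075 0.3267 0.0622]
49 [0.4395 0.3217 0.1341] [0.4242 0.3083 0.0037] [0.46   0.3362 0.1663]
92 [0.3369 0.318  0.1847] [0.3157 0.3059 0.0898] [0.3553 0.3324 0.2052]
117 [0.3243 0.6267 0.1821] [0.3106 0.6054 0.0026] [0.3342 0.6982 0.2042]
873 ((0.6090661883354187, 0.009887054562568665), (0.25461646914482117, 0.2830987274646759), 5.856414794921875)
554 ((0.5193695425987244, 0.18564404547214508), 0.06370294839143753) 0.06980401331942283
```

View pics/c1.png

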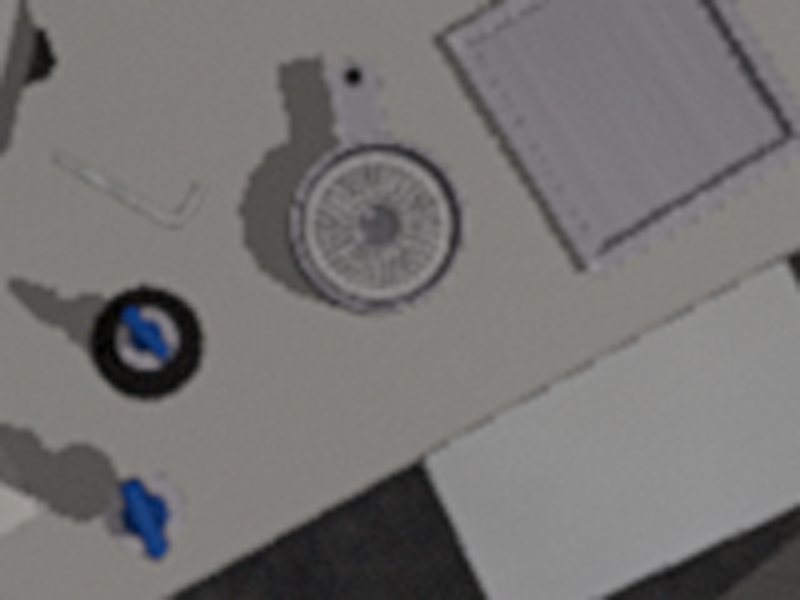

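The crop shows the key in the stand at (147,335), its handle running along image (1,1). The dish is at (378,225), with the lug hole at (353,76). Next come wrist views and a check of the yaw range.

Run:
```python
from plant import robot
from h import *
np.set_printoptions(precision=3,suppress=True)
for p in [(.435,.32,.2),(.514,.185,.25),(.605,.012,.25)]:
  for y in np.arange(-3.0,3.2,.5):
    q=robot.inverse_kinematics(p,[np.pi,0,y]); print(p,round(y,2),q)
robot.goto([.42,.30,.36],[np.pi,0,.8])
f=robot.grab_frame("wrist"); np.savez("pics/w0.npz",**f)
robot.goto([.50,.18,.36],[np.pi,0,.8])
g=robot.grab_frame("wrist"); np.savez("pics/w1.npz",**g)
print(f["fx"],f["R"],-f["R"].T@f["t"],robot.sense()["t"])
cv2.imwrite("pics/w01.png",np.hstack([f["image"],g["image"]])[:,:,::-1][:, :, :])
a=np.hstack([f["image"],g["image"]])[:,:,::-1]; cv2.imwrite("pics/w01.png",cv2.resize(a,(800,300)))
```

```text
(0.435, 0.32, 0.2) -3.0 [-0.666  0.295 -0.056  1.901  0.02   0.947  0.981]
(0.435, 0.32, 0.2) -2.5 [-0.588  0.299 -0.152  1.896  0.055  0.95   1.447]
(0.435, 0.32, 0.2) -2.0 [-0.508  0.307 -0.25   1.892  0.092  0.954  1.912]
(0.435, 0.32, 0.2) -1.5 [-0.426  0.317 -0.352  1.887  0.131  0.96   2.375]
(0.435, 0.32, 0.2) -1.0 [ 0.146  0.56  -1.172  1.859  0.576  1.117  2.472]
(0.435, 0.32, 0.2) -0.5 [-1.538  0.486  1.121  1.945 -0.512  1.033 -2.258]
(0.435, 0.32, 0.2) 0.0 [-1.186  0.324  0.592  1.929 -0.22   0.952 -2.061]
(0.435, 0.32, 0.2) 0.5 [-1.107  0.311  0.489  1.925 -0.178  0.947 -1.604]
(0.435, 0.32, 0.2) 1.0 [-1.027  0.302  0.387  1.921 -0.139  0.945 -1.144]
(0.435, 0.32, 0.2) 1.5 [-0.954  0.296  0.297  1.917 -0.106  0.943 -0.678]
(0.435, 0.32, 0.2) 2.0 [-0.873  0.292  0.196  1.913 -0.069  0.943 -0.215]
(0.435, 0.32, 0.2) 2.5 [-0.79   0.292  0.095  1.908 -0.034  0.944  0.25 ]
(0.435, 0.32, 0.2) 3.0 [-0.707  0.293 -0.006  1.903  0.002  0.945  0.715]
(0.514, 0.185, 0.25) -3.0 [-0.495  0.25   0.088  1.837 -0.025  1.056  1.314]
(0.514, 0.185, 0.25) -2.5 [-0.414  0.252 -0.01   1.832 
[... 1274 characters left out ...]
-0.85   0.549  1.116  1.74  -0.529  1.192 -1.657]
(0.605, 0.012, 0.25) 0.0 [-0.633  0.412  0.738  1.73  -0.305  1.117 -1.372]
(0.605, 0.012, 0.25) 0.5 [-0.579  0.395  0.658  1.728 -0.266  1.11  -0.909]
(0.605, 0.012, 0.25) 1.0 [-0.553  0.389  0.621  1.726 -0.249  1.107 -0.426]
(0.605, 0.012, 0.25) 1.5 [-0.513  0.379  0.564  1.724 -0.224  1.103  0.05 ]
(0.605, 0.012, 0.25) 2.0 [-0.47   0.371  0.505  1.722 -0.198  1.1    0.526]
(0.605, 0.012, 0.25) 2.5 [-0.413  0.362  0.427  1.718 -0.166  1.097  0.995]
(0.605, 0.012, 0.25) 3.0 [-0.349  0.355  0.341  1.715 -0.131  1.094  1.462]
287.07868629816153 [[ 0.719 -0.695 -0.001]
 [-0.665 -0.688  0.291]
 [-0.203 -0.209 -0.957]] [0.472 0.355 0.491] 2.2667
```

View pics/w01.png

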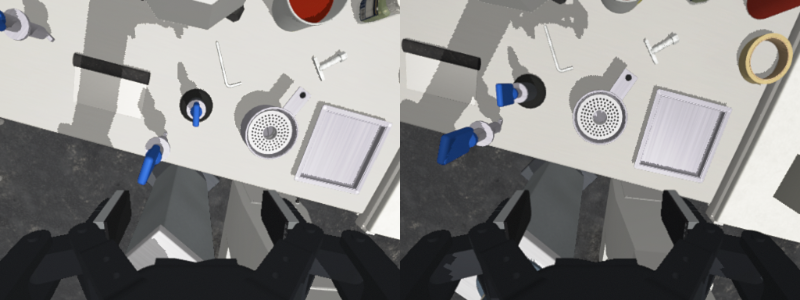

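The wrist pictures show the stand key, the dish with its lug, and the tray clearly. The two look-alike keys are elsewhere. I'll take close views at opposite yaws so the camera bias cancels.

Run:
```python
from plant import robot
from h import *
np.set_printoptions(precision=4,suppress=True)
crops=[]
for n,p in [("key",[.437,.319,.23]),("dish",[.514,.184,.17])]:
  for y in (.8,.8+np.pi):
    if y>3: y-=2*np.pi
    robot.goto(p,[np.pi,0,y]); robot.sleep(.3)
    f=robot.grab_frame("wrist"); np.savez(f"pics/{n}{y:.0f}.npz",**f)
    c=proj(f,[[p[0],p[1],.158 if n=="key" else .051]])[0].astype(int)
    x0=np.clip(c[0]-100,0,312);y0=np.clip(c[1]-75,0,234)
    crops.append(cv2.resize(f["image"][y0:y0+150,x0:x0+200,::-1],(400,300),interpolation=cv2.INTER_CUBIC)); print(n,y,x0,y0)
cv2.imwrite("pics/c2.png",np.vstack([np.hstack(crops[:2]),np.hstack(crops[2:])]))
print(robot.sense()["t"])
```

```text
key 0.8 148 134
key -2.3415926535897933 151 132
dish 0.8 150 117
dish -2.3415926535897933 150 115
11.15
```

View pics/c2.png

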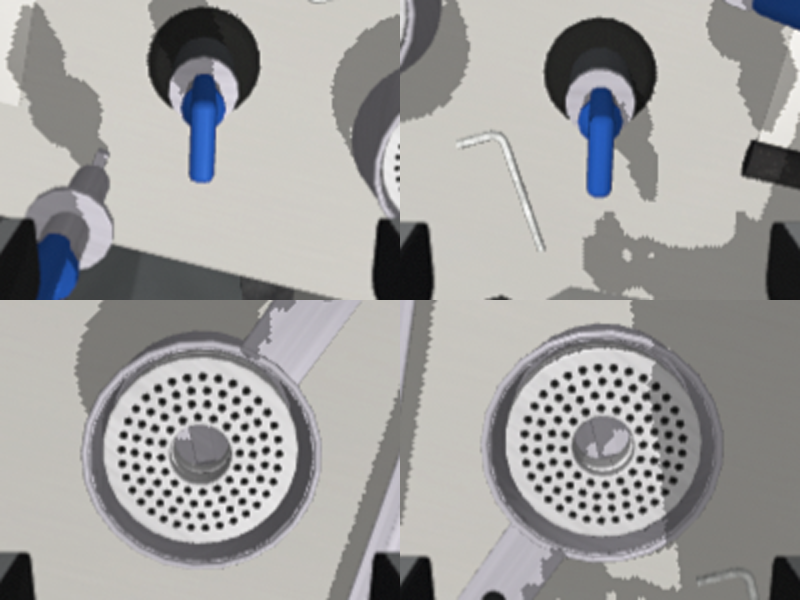

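The handle's bright top face is at crop1 (203,95)-(201,182). The plate is a disc spanning crop3 x 103-298, y 55-245, with its bore at x 170-232, y 124-187. I'll fit these numerically and zoom into the bore.

Run:
```python
from h import *
np.set_printoptions(precision=4,suppress=True)
from scipy.optimize import least_squares
out=[]
for y in ("1","-2"):
    f=dict(np.load(f"pics/key{y}.npz")); im=f["image"].astype(int)
    m=((im[...,2]>im[...,0]+60)&(im[...,2]>120)).astype(np.uint8); m[:,:190]=0;m[:,320:]=0
    W=cloud(f); 
    n,l,s,c=cv2.connectedComponentsWithStats(m); i=1+np.argmax(s[1:,4]); uv=np.argwhere(l==i)[:,::-1]
    z=W[uv[:,1],uv[:,0],2]; print("z max blue",np.nanpercentile(z,[5,50,95]))
    P=ray(f,uv,.158); r=cv2.minAreaRect(P[:,:2].astype(np.float32)); b=cv2.boxPoints(r)
    e=b[1]-b[0];e2=b[2]-b[1]; e=e if np.hypot(*e)>np.hypot(*e2) else e2
    print("handle",len(uv),r,np.arctan2(e[1],e[0])%np.pi, s[i])
    # depth-based top face
    t=np.abs(z-np.nanpercentile(z,95))<.006; r=cv2.minAreaRect(W[uv[t,1],uv[t,0],:2].astype(np.float32)); print(" depth",r)
for y in ("1","-2"):
    f=dict(np.load(f"pics/dish{y}.npz")); im=f["image"]; g=cv2.cvtColor(im,cv2.COLOR_RGB2GRAY).astype(np.float32)
    def edge(c,r,z,sign,n=90):
        a=np.linspace(0,2*np.pi,n,endpoint=False); rr=np.linspace(r-.005,r+.005,41)
        X=np.stack([c[0]+np.outer(np.cos(a),rr),c[1]+np.outer(np.sin(a),rr),np.full((n,41),z)],-1)
        uv=proj(f,X.reshape(-1,3)).reshape(n,41,2).astype(np.float32)
        v=cv2.remap(g,uv[...,0],uv[...,1],cv2.INTER_CUBIC); d=cv2.GaussianBlur(np.gradient(v,axis=1)*sign,(7,1),0)
        k=d.argmax(1); ok=(d.max(1)>.5)&(k>2)&(k<38)
        return X[np.arange(n),k][ok]
    for nm,r,z,sg in (("plate",.045,.051,-1),("bore",.014,.051,1),("rim",.052,.061,-1)):
        c=np.array([.514,.184])
        for _ in range(4):
            E=edge(c,r,z,sg); q=least_squares(lambda q:np.hypot(E[:,0]-q[0],E[:,1]-q[1])-q[2],[*c,r],loss="soft_l1",f_scale=.0005).x; c=q[:2]
        print(nm,y,q,len(E))
    f_=proj(f,[[*c,.03]])[0].astype(int)
    a=im[f_[1]-25:f_[1]+25,f_[0]-33:f_[0]+33,::-1]; print(f_)
    out.append(cv2.resize(cv2.convertScaleAbs(a,alpha=1.3),(400,300),interpolation=cv2.INTER_CUBIC))
cv2.imwrite("pics/c3.png",np.hstack(out))
f=dict(np.load("pics/w1.npz"))
print("tray",ray(f,np.array([[665-400,87],[736-400,102],[702-400,184],[634-400,163]])*1.28,.017))
```

```text
z max blue [0.1102 0.1572 0.1585]
handle 523 ((0.44254982471466064, 0.3217645287513733), (0.03524046391248703, 0.011914330534636974), 42.70917510986328) 0.7454167 [243 180  18  45 523]
 depth ((0.43968749046325684, 0.32116395235061646), (0.031543999910354614, 0.008955379016697407), 42.72297668457031)
z max blue [0.1105 0.1572 0.1585]
handle 538 ((0.4368194043636322, 0.31792885065078735), (0.03762170299887657, 0.012493756599724293), 53.211544036865234) 0.9287173 [240 183  18  48 538]
 depth ((0.4387912154197693, 0.3206491470336914), (0.03261825442314148, 0.009029618464410305), 45.573524475097656)
plate 1 [0.5124 0.183  0.0442] 90
bore 1 [0.5125 0.1826 0.0141] 72
rim 1 [0.5127 0.1826 0.052 ] 80
[250 187]
plate -2 [0.5122 0.1826 0.0443] 90
bore -2 [0.5121 0.1824 0.0142] 76
rim -2 [0.5127 0.1822 0.0521] 74
[250 182]
tray [[ 0.6484  0.1303  0.017 ]
 [ 0.7377  0.0029  0.017 ]
 [ 0.5734 -0.0994  0.017 ]
 [ 0.4938  0.0506  0.017 ]]
```

View pics/c3.png

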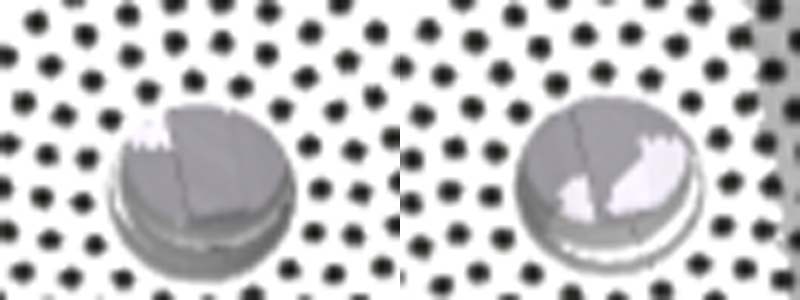

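Both views agree on the dish, at (0.5127, 0.1824). Through the bore a slot edge is visible: left view (172,140)-(190,220), right view (577,110)-(600,220). I'll rectify onto the base-top plane to read its direction.

Run:
```python
from h import *
np.set_printoptions(precision=4,suppress=True)
out=[]
for y in ("1","-2"):
    f=dict(np.load(f"pics/dish{y}.npz"))
    c=[.5127,.1824]; n=400; s=.030/n
    u,v=np.meshgrid(np.arange(n),np.arange(n))
    X=np.stack([c[0]+(u-200)*s,c[1]-(v-200)*s,np.full((n,n),.021)],-1)   # x right, y up
    uv=proj(f,X.reshape(-1,3)).reshape(n,n,2).astype(np.float32)
    im=cv2.remap(f["image"][:,:,::-1],uv[...,0],uv[...,1],cv2.INTER_CUBIC)
    out.append(cv2.createCLAHE(3,(2,2)).apply(cv2.cvtColor(im,cv2.COLOR_BGR2GRAY)))
cv2.imwrite("pics/c4.png",np.hstack(out))
```

```text
(no output)
```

View pics/c4.png

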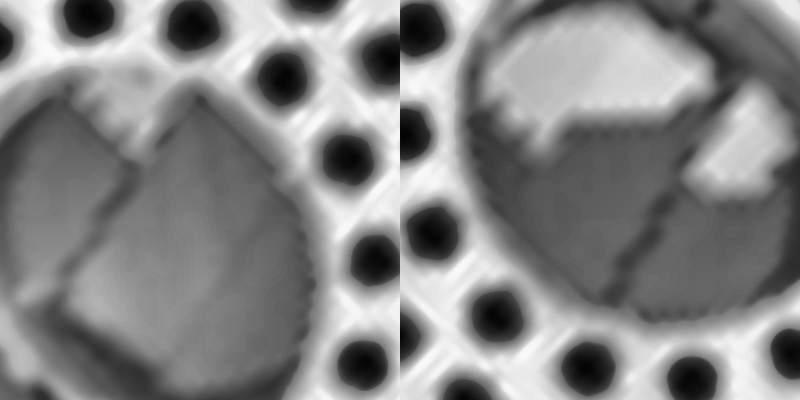

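Rectified (x right, y up, 13.3 px/mm), the slot's edges run at about 1.03 rad. They lie 9.8 mm apart, which matches the slot width, and the centre is within 1 mm of the dish axis. Now I'll grasp the key, lift it and hold it over the bore.

Run:
```python
from plant import robot
from h import *
np.set_printoptions(precision=4,suppress=True)
pi=np.pi
def st(m): s=robot.sense(); print(m,round(s["t"],2),s["tcp_pos"],s["tcp_rot"],s["wrist_force"],"op",round(s["opening"],3),"gf",s["gripper_force"])
k=[.4392,.3207]; o=[pi,0,.775]
robot.goto([*k,.23],o); robot.move_straight([*k,.124],vel=.12); st("at")
robot.grip(0.0,80); st("gripped")
robot.move_straight([*k,.205],vel=.12); st("lifted")
c=[.5125,.1825]
robot.goto([*c,.205],[pi,0,1.03]); robot.move_straight([*c,.173],vel=.1); robot.sleep(.2); st("over")
f=robot.grab_frame("wrist"); np.savez("pics/over.npz",**f)
p=proj(f,[[*c,.055]])[0].astype(int); print(p, proj(f,[[*c,.051]]))
x0=p[0]-80;y0=p[1]-60
cv2.imwrite("pics/c5.png",cv2.resize(f["image"][y0:y0+120,x0:x0+160,::-1],(800,600),interpolation=cv2.INTER_CUBIC)); print(x0,y0)
```

```text
at 14.25 [0.4398 0.3209 0.1246] [ 3.1414 -0.0013  0.7749] [0.0105 0.4137 0.1006] op 1.005 gf 0.0
gripped 14.93 [0.4392 0.3208 0.1242] [-3.1413 -0.0002  0.7751] [-1.6065  0.5888  1.0702] op 0.103 gf 77.8421938419342
lifted 15.75 [0.4385 0.3206 0.2043] [-3.1412  0.0013  0.7753] [-0.1145  0.3414 -1.5166] op 0.109 gf 77.76223540306091
over 17.09 [0.5129 0.1827 0.1736] [ 3.1409 -0.001   1.0303] [-0.4528 -0.3152 -0.9616] op 0.104 gf 77.79884576797485
[249 192] [[249.6318 191.3315]]
169 132
```

View pics/c5.png

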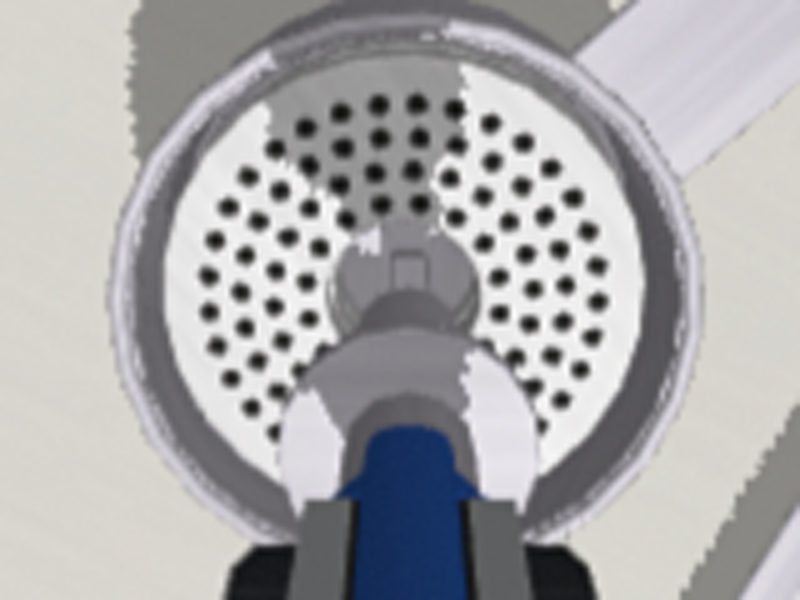

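The foot's far end is at crop (409,250), with the bore at about x 405, y 225-345. The foot looks well centred over the bore, so I'll check the numbers and then thread it with light contact.

```bash
cat > m.py <<'E'
from plant import robot
from h import *
np.set_printoptions(precision=4,suppress=True)
pi=np.pi
def st(m):
    s=robot.sense(); print(m,round(s["t"],2),s["tcp_pos"],"yaw %.3f"%s["tcp_rot"][2],s["wrist_force"],"op",round(s["opening"],3)); return s
E
python3 - <<'E'
from m import *
f=dict(np.load("pics/over.npz"))
e=ray(f,[[250.4,181.6]],.0666)[0]; d=np.array([np.cos(1.03),np.sin(1.03)])
foot=e[:2]-.0115*d; print("foot est",foot,"tcp .5129 .1827, bore .5123 .1825")
s=st("pre"); 
c=np.array([.5123,.1825])-np.clip(foot-s["tcp_pos"][:2],-.0015,.0015)*.7
print("target",c)
o=[pi,0,1.03]
robot.move_straight([*c,.170],vel=.05,attitude=o)
hit=robot.move_straight([*c,.1375],vel=.03,contact_N=6); s=st(f"thread hit={hit}")
if not hit or s["tcp_pos"][2]<.14:
    hit=robot.move_straight([*c,.1195],vel=.02,contact_N=6); robot.sleep(.1); st(f"slot hit={hit}")
E
```

```text
foot est [0.514  0.1837] tcp .5129 .1827, bore .5123 .1825
pre 17.14 [0.5129 0.1826 0.1735] yaw 1.030 [-0.1743 -0.0665 -1.7587] op 0.112
target [0.5115 0.1818]
thread hit=False 18.62 [0.5116 0.1818 0.1377] yaw 1.030 [-0.2762  0.2387 -2.0552] op 0.109
slot hit=False 19.77 [0.5116 0.1818 0.1196] yaw 1.030 [ 0.5583  0.4239 -1.3521] op 0.106
```

The foot dropped straight through (foot z ≈ 5.6 mm). Next I'll seat it lightly, turn it to lock and lift slightly to check the load.

Run:
```python
from m import *
s=robot.sense(); c=s["tcp_pos"][:2]
hit=robot.move_straight([*c,.1170],vel=.01,contact_N=3); s=st(f"seat {hit}")
z=s["tcp_pos"][2]+(.0004 if hit else 0)
for y in (1.3,1.6,1.9,2.15):
    robot.goto([*c,z],[pi,0,y])
robot.sleep(.1); st("turned")
robot.move_straight([*c,z+.012],vel=.03); robot.sleep(.3); st("lift12")
robot.move_straight([*c,z+.03],vel=.05); robot.sleep(.2); st("lift30")
```

```text
seat True 19.98 [0.5118 0.1818 0.1191] yaw 1.030 [-0.8353 -0.0742  3.7708] op 0.108
turned 21.41 [0.5114 0.1817 0.1192] yaw 2.145 [ 0.1803  0.0602 -1.5441] op 0.109
lift12 22.26 [0.5114 0.1818 0.1313] yaw 2.150 [-1.6276  0.0349 -5.5   ] op 0.11
lift30 22.97 [0.5116 0.1819 0.1494] yaw 2.150 [-0.1709  0.0489 -7.0524] op 0.103
```

The load of about 6 N shows it is locked. Now I'll lift clear and carry it to the tray, after a quick check of the tray centre from both views.

Run:
```python
from m import *
f=dict(np.load("pics/top0.npz")); P=ray(f,np.array([[552,207],[602,277],[531,318],[481,247]])*.64,.017); print(P[:,:2],P.mean(0))
s=robot.sense(); c=s["tcp_pos"][:2]
robot.move_straight([*c,.207],vel=.08); robot.sleep(.4); st("up")
f=robot.grab_frame("wrist"); np.savez("pics/up.npz",**f)
t=np.array([.606,.016]); 
robot.move_straight([*t,.207],vel=.1); robot.sleep(.3); st("over tray")
f=robot.grab_frame("wrist"); cv2.imwrite("pics/c6.png",f["image"][:,:,::-1]); np.savez("pics/tray.npz",**f)
print(proj(f,[[*t,.003],[*t,.017]]))
```

```text
[[ 0.7154 -0.0022]
 [ 0.5754 -0.1031]
 [ 0.4896  0.0389]
 [ 0.63    0.1403]] [0.6026 0.0185 0.017 ]
up 24.23 [0.5115 0.1818 0.2068] yaw 2.150 [ 0.7098  0.367  -7.5899] op 0.106
over tray 26.64 [0.606  0.0161 0.207 ] yaw 2.150 [-0.0209  0.6875 -6.6317] op 0.107
[[249.7789 170.9259]
 [249.7493 173.5666]]
```

View pics/c6.png

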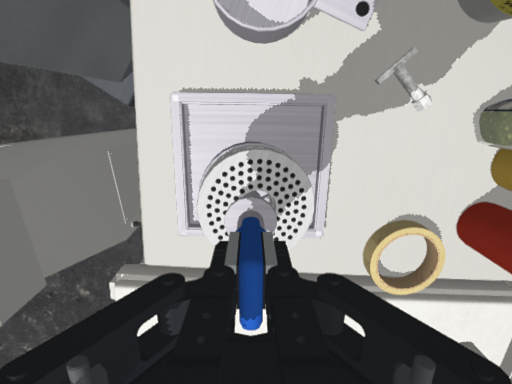

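The stack hangs level and the dish is empty. The tray's rim corners are at (171,93), (335,95), (324,237) and (179,236). I'll use these for the centre and lower gently.

Run:
```python
from m import *
f=dict(np.load("pics/tray.npz")); P=ray(f,[[171,93],[335,95],[324,237],[179,236]],.017); print(P[:,:2]); t=P.mean(0)[:2]; print("centre",t)
a=np.array([.606,.016]); assert np.hypot(*(t-a))<.02
robot.move_straight([*t,.150],vel=.08); robot.move_straight([*t,.130],vel=.04); robot.sleep(.2); st("above")
hit=robot.move_straight([*t,.1197],vel=.012,contact_N=5); robot.sleep(.1); st(f"touch {hit}")
hit=robot.move_straight([*t,.1180],vel=.008,contact_N=3); robot.sleep(.1); s=st(f"seat {hit}")
```

```text
[[ 0.4878  0.0437]
 [ 0.6351  0.1377]
 [ 0.7261 -0.0009]
 [ 0.5761 -0.0973]]
centre [0.6063 0.0208]
above 28.41 [0.6065 0.0208 0.1303] yaw 2.150 [-0.1303 -0.0554 -6.997 ] op 0.108
touch True 29.22 [0.6051 0.021  0.1198] yaw 2.150 [ 0.5149 -0.295  -1.0869] op 0.111
seat True 29.53 [0.6051 0.021  0.1191] yaw 2.150 [0.4947 0.1664 5.2541] op 0.105
```

Run:
```python
from m import *
s=robot.sense(); p=s["tcp_pos"]
robot.move_straight([p[0],p[1],.1195],vel=.01); st("eased")
robot.grip(1.0); robot.sleep(.3)
robot.move_straight([p[0],p[1],.25],vel=.1); 
robot.move_straight([p[0]-.03,p[1]+.05,.30],vel=.12); robot.sleep(.3); st("off")
f=robot.grab_frame("wrist"); cv2.imwrite("pics/c7.png",f["image"][:,:,::-1])
W=cloud(f); im=f["image"].astype(int); b=(im[...,2]>im[...,0]+60)
q=W[b]; q=q[(np.hypot(q[:,0]-p[0],q[:,1]-p[1])<.06)]; print("blue z max",np.percentile(q[:,2],97), q[q[:,2]>.14].mean(0))
m=(np.hypot(W[...,0]-p[0],W[...,1]-p[1])<.055)&(np.abs(W[...,2]-.051)<.006); q=W[m]
A=np.c_[q[:,:2]-q[:,:2].mean(0),np.ones(len(q))]; print("plane",np.linalg.lstsq(A,q[:,2],rcond=None)[0],len(q))
```

```text
eased 29.84 [0.6049 0.0211 0.1192] yaw 2.150 [-0.0677  0.1374 -0.8678] op 0.108
off 33.42 [0.5751 0.0705 0.2996] yaw 2.149 [ 0.4861 -0.3972  0.3133] op 1.002
blue z max 0.15359717773948228 [0.6034 0.0235 0.1514]
plane [ 0.002  -0.0025  0.0507] 2350
```

View pics/c7.png

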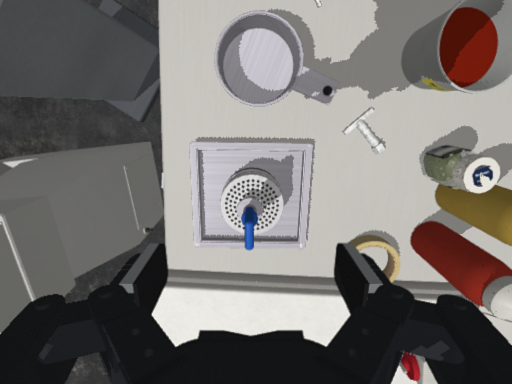

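The stack at (252,203) is level (top face at 50.7 mm) and near the tray's middle. The key is upright, with its top at about 153 mm, and the robot is clear of it.

```bash
python3 -c "
from plant import robot
print(robot.close_job())"
```

```text
the job is handed in; nothing more can be done
None
```

The job is handed in: the base and three plates stand level near the middle of the drip tray with the key upright in them and let go; the handover returned no verdict, and the last picture shows everything in place.

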